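# Set the scrub brush head and hold its telescopic handle extended

## Robot

A 6-joint arm with a two-finger parallel gripper is mounted at the origin on the work surface. World frame = base frame: x ahead of the robot, y to its left, z up, the work surface at z = 0. Lengths are in m, angles in degrees, forces in N, time in s.
With the tool pointing down it reaches from about 0.4 to 0.825 m from the base axis. Payload 7 kg.
Tool frame: the origin (TCP) lies between the finger pads; the fingertips stand 11 mm ahead of it and the grasp point (between the pads) lies 8 mm behind it (r.tcp_to_tips is the distance from the TCP to the fingertips, in m); x points along the fingers, y is the direction in which the jaws open and shut, and the axes are right-handed (so a half turn about x gives the same grasp; the last joint's range is limited). The gripper opens to 88 mm and grips with 3 to 60 N. Pads are 19 mm wide; open, the fingers measure 130 mm over their backs; the gripper's body (78 mm by 193 mm) begins 47 mm behind the grasp point.
Start: joints at [-50.013, 20.546, 0.682, 0, -70.136, -16.507], TCP at [0.269, -0.619, 0.238] pointing down, gripper open.
Joint ranges: [-176.03, 176.03], [-82.01, 121.73], [-58.28, 71.71], [-173.87, 95.51], [-174.79, -0.11], [-173.66, 173.66]. Speed limits (degrees/s): [136.94, 136.94, 172.46, 180, 180, 180].

## Interface

Orientations are given as [roll, pitch, yaw] about the fixed x, y, z axes, in that order (R = Rz(yaw) Ry(pitch) Rx(roll)).
In Python, from plant import r gives the robot as it stands.
- The arm moves only by the tool arm_command, never from a script. Its argument "plan" is a list of rows, each an object of numbers: "dx", "dy", "dz": the shift along the tool's x, y, z each as a share of 0.02 m, from -1 to 1; "wx", "wy", "wz": the turn, a rotation vector about the tool's x, y, z each as a share of 0.08 rad, from -1 to 1. In form: [{"dx": .., "dy": .., "dz": .., "wx": .., "wy": .., "wz": ..}, ...]. A call has 1 to 20 rows; each row shifts and turns the pose as measured when the row begins, along the tool's axes as they then stand; what a row does not reach is not made up. A row lasts 1/12 s, in which the tool goes at most 41.7 mm and 7.16 degrees, less where a joint would pass 70% of its speed; a pose out of reach is approached as far as the arm can. A call with a number of a shift or a turn outside -1 to 1 is refused whole. A call with a gripper value outside its range is refused whole. "fingers" is the closure, from -1 (fully open) to 1 (shut), so that 0 is half open, set as the call begins (left out, the last holds). The fingers move at their own pace and stop on an object; "force" is the grip in N (left out, the last holds). Time passes only in rows, so rows that do not move let the fingers close. It gives the time, the measured TCP pose, the force and the opening at its end, in the units of the state.
- r.get_state(): the state, without advancing time (a new reading comes with each control period).
- r.capture(name): name is "side" or "top"; returns (picture, depth): 384x512x3 uint8, red, green, blue; 384x512 float32, m along the optical axis (not along the pixel's ray), 0 where there is no reading.
- r.camera_model(name): a dict with "vertical_fov" (degrees; the focal length in pixels is half the picture's height over the tangent of half this angle, whatever the lens; pixels are square), "cx", "cy" (the principal point, pixels), "R" (3x3) and "t" (3): a world point X has camera coordinates R X + t. Camera axes: x right, y down, z forward; pixel columns grow to the right and rows downward; lengths in m; the calibration is good to about 2 mm. A picture is of the moment at which its call begins. camera_model takes no time and is no camera call.
- r.close_job(): hands the job in, once; it reports no verdict.
Trained networks look in the newest picture that a camera, given by its name, has taken for a name from the list of things; names that differ only in an ending like _2 or _b are one class to them, and where a whole thing is asked for, a point or a joint stands for the part that bears it (a point fixed in the world has none). Each returns a list of dicts, best first, with "score" (0 to 1); they miss things now and then, are a little off and sometimes report something else, mostly with a low value. They report only what shows in the picture. A call takes as long as a camera call.
- r.cut_out(camera, query): "mask" (384x512 bool, what is visible of it) and "bbox" ([left, top, width, height] in pixels, round what is visible of it).
- r.spot_point(camera, query): "centre" ([column, row] in pixels: a listed point, or the origin of a listed thing).
The state is a dict: "time_s": time; "joints": joint angles; "qd": joint speeds; "joint_torque": joint torques, N m; "tcp_pos": TCP position; "eef_rot": TCP orientation; "contact_force": force on the tool from outside, world axes, zero at the start; "moment": the same for the moment, N m; "gripper_width": finger opening in m.
Only numpy, scipy, OpenCV 4.12 (cv2) and the standard library are available. Lean on these libraries where they do the work, as an engineer would, in place of code of your own. Each camera call takes 0.05 s, during which the arm holds its last target.

## Task

Ready the telescoping scrub brush that is clipped in its stand on the shelf: first turn the knob above the brush head until its pointer lines up with the raised mark on the dial, and leave it there. Then squeeze in the release button on the side of the sliding hand grip and, keeping it squeezed, pull the grip straight out along the pole past the first stop until it comes up against the second stop. Finish while still holding the grip out there (it springs back if let go); leave the bottles, dustpan and hand brush where they are.

Things in the scene. Friction and masses are not known exactly. Their poses are not given: they have to be found in the camera images.
- stand: Fixed wooden board 100 x 300 x 10 mm carrying a telescoping scrub brush, level, in two steel clips (tops at 101 mm). The pole runs along the stand's y axis, x = 0, 80 mm up: grey outer tube 28 mm thick from y = -32 to 122 mm, clips at y = -12 and 55, knob, dial and brush head at y = 140, sliding black grip at y = -70 when home. Origin at the board's underside below the pole; z up.
- mark (a point): The raised mark: a white ridge 12 x 5 mm, 4 mm tall, near the rim of the fixed grey dial (72 mm across, top at 97 mm height). It lies 30 mm from the knob's axis, on the bearing 0.6 rad anticlockwise (seen from above) from the stand's +y axis. Point at the middle of the ridge.
- knob (a point): The knob: an upright black bar 44 mm long, 13 mm thick, 34 mm tall (underside at 103 mm, top at 137 mm above the shelf), turning about the vertical axis through its middle; grip it across its 13 mm thickness. This point is on that axis, 124 mm above the shelf. Its y axis runs along the bar toward the white pointer, its x axis across the bar.
- pointer (a point): The white pointer nose at one end of the knob bar, 5 mm wide, reaching 32 mm from the knob's axis. Point is 30 mm from the axis.
- head (a joint): Angle of knob and brush head, rad, anticlockwise from above: 0 with the pointer along the stand's +y axis, 0.6 with the pointer exactly on the mark. Turns from -1.2 to 1.2, friction about 0.08 N m, stays where left. The grey brush head (125 x 42 mm, under the dial, 15 to 56 mm above the shelf) turns with it.
- grip (a joint): How far the grip is pulled out along the stand's -y axis, m: 0 home, about 0.06 first stop, 0.12 second stop (hard end). A spring draws it back, 1.5 N at home to 5 N at 0.12. With the button out a catch blocks it within 4 mm of home and again at the first stop; with the button kept squeezed in it slides freely past both to the second stop.
- grip_center (a point): Middle of the sliding grip: black block 32 mm across the pole (x), 70 mm along it, 34 mm tall, 80 mm above the shelf; a flange 46 x 46 x 8 mm closes its outer (-y) end. Axes as the stand's; moves with the grip. Below its path a rail 16 mm wide and 44 mm high, with two catches 57 mm high, all within 11 mm of the pole's axis.
- button_face (a point): Middle of the outer face of the release button, a grey block 14 mm along the pole by 18 mm tall that stands 6 mm proud of the grip's +x side at the grip's middle. Gripping the block across the pole (along stand x) at its middle squeezes it flush.
- button (a joint): How far the button is squeezed in, m: 0 out, 0.006 flush with the grip's side. Spring 2 N at 0 to 6 N when flush; the catch frees at about 0.004, so squeeze it flush. It springs out when let go.
- bottle_a_mid (a point): Empty white spray bottle, 68 mm wide, 195 mm tall, standing; point on its axis 90 mm up. Bystander, leave alone.
- bottle_b_mid (a point): A second bottle like the first. Bystander, leave alone.
- dustpan_mid (a point): Red plastic dustpan 200 x 220 mm, 52 mm tall, with a handle, lying flat; point 20 mm above its floor's underside, mid pan. Bystander, leave alone.
- scrubber_mid (a point): Grey nylon hand scrub brush 130 x 50 mm, 42 mm tall, bristles down; point 20 mm up, at its middle. Bystander, leave alone.

How it is judged:
By the outcome, as a careful person would: the job done as asked, in the order asked, and still so for the second after the job is handed in, while the arm keeps its last pose, push and grip.
It also fails if it takes over 51 s, if anything falls off the work surface, if the arm or the gripper's body presses on something with over 40 N, if the wrist force passes 120 N, or if a joint passes its speed limit or range.

## Working session

There is one attempt and no reset: what is moved stays moved. The work goes in short steps, Python scripts to look and compute and a tool call to move; the robot and the scene stay as the last step left them, time stands still between calls to the robot, and variables do not carry over. Pictures are saved under pics/ and viewed, and the job is handed in when it is done.

Besides the shell and the picture viewer there is one more tool, called after "Call:" in YAML: its name, and indented under it one key for each argument. arm_command: Moves the arm, as the interface text tells. Shift numbers are shares of 0.02 m and turn numbers shares of 0.08 rad, none past 1 either way. Its arguments: {"type":"object","properties":{"plan":{"type":"array","items":{"type":"object","properties":{"dx":{"type":"number"},"dy":{"type":"number"},"dz":{"type":"number"},"wx":{"type":"number"},"wy":{"type":"number"},"wz":{"type":"number"}}}},"fingers":{"type":"number"},"force":{"type":"number"}},"required":["plan"]}

```bash
mkdir -p pics; ls; python3 - <<'E'
from plant import r
import cv2,numpy as np
print(r.get_state())
for n in("top","side"):
    p,d=r.capture(n); cv2.imwrite(f"pics/{n}0.png",p[...,::-1]); np.save(f"pics/{n}0.npy",d)
    print(n,r.camera_model(n))
    for q in("knob","pointer","mark","grip_center","button_face","stand"):
        print(q,[(x["score"],x["centre"]) for x in r.spot_point(n,q)[:3]])
E
```

```text
pics
{'time_s': 0.0, 'joints': array([-5.00126680e+01,  2.05918432e+01,  6.34022884e-01, -1.95121147e-02,
       -7.01347597e+01, -1.65051831e+01]), 'qd': array([-0.05003023,  0.02940728, -0.00985597,  0.02762393, -0.00074679,
        0.04157919]), 'joint_torque': array([ 6.29128613e-05, -5.82717025e+01,  2.93048269e+01,  6.99714661e+00,
        6.68754205e-03, -1.69274049e-04]), 'tcp_pos': array([ 0.26873631, -0.61869484,  0.23662186]), 'eef_rot': array([ 95.29996387,  89.90561982, 118.77546763]), 'contact_force': array([ 0.10316975, -0.69616977, -0.33825614]), 'moment': array([ 0.02845263, -0.01172425,  0.01272921]), 'gripper_width': 0.08766132784444543}
top {'vertical_fov': 54.49774659162393, 'cx': 266.94640941756313, 'cy': 187.4009132391714, 'R': array([[-0.01855351, -0.9998243 , -0.00267187],
       [-0.99660978,  0.01870796, -0.08011842],
       [ 0.08015433,  0.00117633, -0.99678177]]), 't': array([0.01503345, 0.60086006, 1.2613957 ])}
knob [(0.79, [203.7, 230.0])]
pointer [(0.64, [196.7, 228.0])]
mark [(0.71, [200.6, 238.4])]
grip_center [(0.83, [270.1, 209.3]), (0.75, [130.7, 237.8]), (0.32, [195.6, 228.5])]
button_face []
stand [(0.6, [248.9, 213.7])]
side {'vertical_fov': 47.38695374853353, 'cx': 259.6268220899118, 'cy': 187.7102913608717, 'R': array([[-0.89987872, -0.43554376,  0.02280189],
       [-0.27978258,  0.53637371, -0.79625684],
       [ 0.33457436, -0.72291415, -0.60452885]]), 't': array([0.5578157 , 0.24960003, 1.17413011])}
knob [(0.7, [281.3, 243.2]), (0.23, [211.2, 205.3])]
pointer [(0.93, [271.8, 249.2])]
mark [(0.98, [286.4, 257.6])]
grip_center [(0.74, [287.9, 200.7]), (0.68, [169.5, 293.2])]
button_face []
stand [(0.97, [282.0, 236.1])]
```

```bash
python3 - <<'E'
import cv2
a=cv2.imread("pics/top0.png");b=cv2.imread("pics/side0.png")
cv2.imwrite("pics/a.png",cv2.resize(a[120:320,80:350],None,fx=2.9,fy=2.9,interpolation=2))
cv2.imwrite("pics/b.png",cv2.resize(b[130:330,130:400],None,fx=2.9,fy=2.9,interpolation=2))
E
```

```text
(no output)
```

View pics/top0.png

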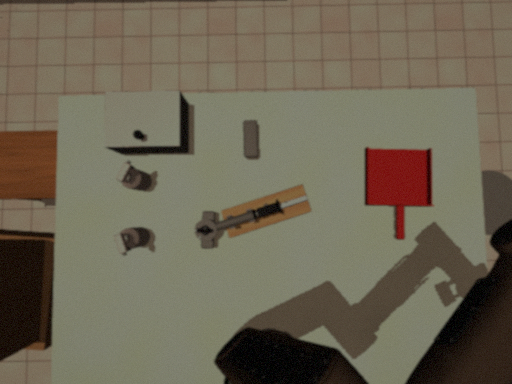

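View pics/side0.png

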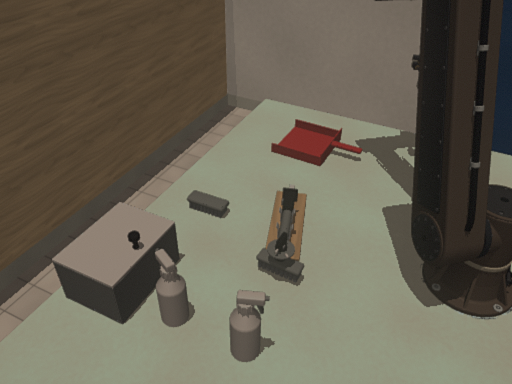

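View pics/a.png

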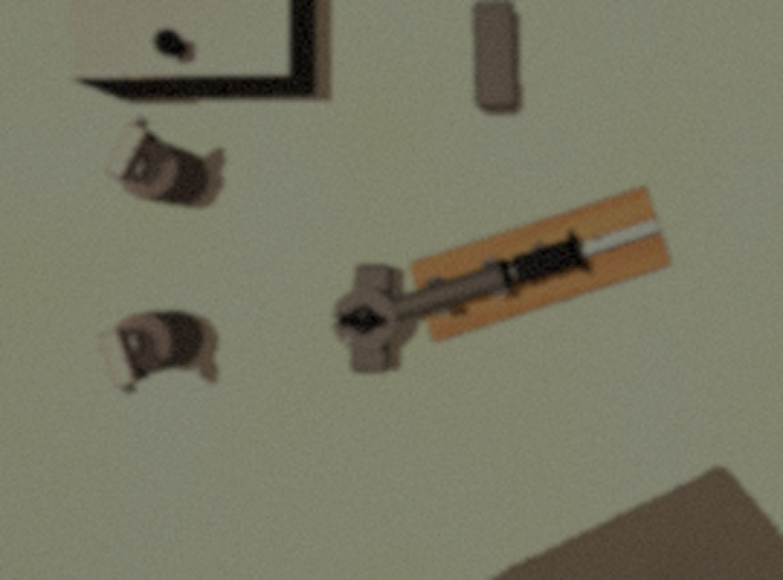

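View pics/b.png

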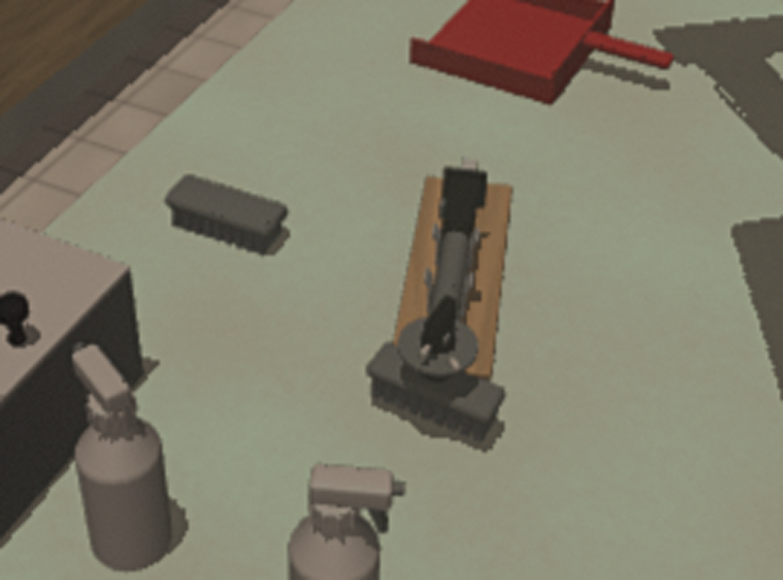

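The top view shows the stand with its knob near (204,230) and its grip near (270,209). The side view shows the knob at (281,243), the pointer at (272,249) and the mark at (286,257). The bottles, dustpan and hand brush are clear of it. Next I'll fit the stand pose.

```bash
cat > h.py <<'E'
from plant import r
import numpy as np,cv2
def cam(n):
    m=r.camera_model(n); f=192/np.tan(np.radians(m["vertical_fov"])/2)
    return f,m["cx"],m["cy"],np.array(m["R"]),np.array(m["t"])
def ray(n,uv):
    f,cx,cy,R,t=cam(n); uv=np.atleast_2d(uv)
    d=np.c_[(uv[:,0]-cx)/f,(uv[:,1]-cy)/f,np.ones(len(uv))]@R
    return -R.T@t,d
def atz(n,uv,z):
    c,d=ray(n,uv); return c+d*((z-c[2])/d[:,2])[:,None]
def proj(n,X):
    f,cx,cy,R,t=cam(n); Y=np.atleast_2d(X)@R.T+t
    return np.c_[f*Y[:,0]/Y[:,2]+cx,f*Y[:,1]/Y[:,2]+cy]
E
python3 - <<'E'
from h import *
for n in("top","side"):
    im=cv2.imread(f"pics/{n}0.png"); h=cv2.cvtColor(im,cv2.COLOR_BGR2HSV)
    m=((h[...,0]>5)&(h[...,0]<22)&(h[...,1]>110)&(h[...,2]>60)).astype(np.uint8)
    m[:180]=0;m[260 if n=="top" else 275:]=0;m[:,:200]=0;m[:,330:]=0
    v,u=np.nonzero(m); P=atz(n,np.c_[u,v],0.010)
    rect=cv2.minAreaRect(P[:,:2].astype(np.float32)*1000); print(n,len(u),rect); print(cv2.boxPoints(rect))
pts={"knob":((203.7,230),(281.3,243.2),.124),"pointer":((196.7,228),(271.8,249.2),.124),"mark":((200.6,238.4),(286.4,257.6),.099),"grip":((270.1,209.3),(287.9,200.7),.08)}
for k,(a,b,z) in pts.items(): print(k,atz("top",a,z).round(4),atz("side",b,z).round(4))
E
```

```text
top 1580 ((521.5838012695312, 10.332443237304688), (96.53599548339844, 296.92718505859375), 17.057025909423828)
[[ 431.8911   138.10748]
 [ 518.9868  -145.75885]
 [ 611.2765  -117.4426 ]
 [ 524.1808   166.42374]]
side 818 ((520.6478271484375, 16.119766235351562), (94.91551971435547, 294.8780822753906), 17.171573638916016)
[[ 431.7765   142.97556]
 [ 518.83453 -138.75833]
 [ 609.51917 -110.73602]
 [ 522.4611   170.99786]]
knob [[0.4621 0.2055 0.124 ]] [[0.4578 0.2166 0.124 ]]
pointer [[0.4687 0.2276 0.124 ]] [[0.4703 0.2466 0.124 ]]
mark [[0.4347 0.2199 0.099 ]] [[0.4352 0.2335 0.099 ]]
grip [[ 0.5243 -0.0053  0.08  ]] [[0.528  0.0009 0.08  ]]
```

```bash
python3 - <<'E'
from h import *
def back(n,d,u,v):
    f,cx,cy,R,t=cam(n); z=d[v,u]; return (np.c_[(u-cx)/f*z,(v-cy)/f*z,z]-t)@R
for n in("top","side"):
    d=np.load(f"pics/{n}0.npy"); v,u=np.mgrid[0:384,0:512]; v=v.ravel();u=u.ravel()
    k=d[v,u]>0; P=back(n,d,u[k],v[k])
    # region around stand
    s=(abs(P[:,0]-.5)<.2)&(abs(P[:,1]-.05)<.3)&(P[:,2]<.006)&(P[:,2]>-.02)
    print(n,"table z",np.median(P[s,2]))
    c=np.array([.4621,.2055]); 
    y=np.array([-.293,.956]);x=np.array([.956,.293]); o=c-y*.14
    a=(P[:,:2]-o)@y; b=(P[:,:2]-o)@x
    def st(name,m): 
        Q=np.c_[b[m],a[m],P[m,2]]*1000
        print(name,m.sum(),"min",Q.min(0).round(1) if len(Q) else 0,"max",Q.max(0).round(1) if len(Q) else 0,"med",np.median(Q,0).round(1))
    st("knobtop",(abs(a-.14)<.05)&(abs(b)<.05)&(P[:,2]>.115)&(P[:,2]<.15))
    st("dial",(abs(a-.14)<.06)&(abs(b)<.06)&(P[:,2]>.085)&(P[:,2]<.103))
    st("tube",(abs(a-.03)<.06)&(abs(b)<.03)&(P[:,2]>.07)&(P[:,2]<.12))
    st("grip",(abs(a+.08)<.07)&(abs(b)<.04)&(P[:,2]>.085)&(P[:,2]<.12))
    st("board",(abs(a+.06)<.2)&(abs(b)<.08)&(P[:,2]>.005)&(P[:,2]<.014))
E
```

```text
top table z 0.0007506808734370613
knobtop 70 min [-12.2 120.1 115.2] max [ 12.7 170.7 141.4] med [  0.3 141.7 136.3]
dial 347 min [-35.3  80.1  85.4] max [ 35.  175.8 103. ] med [ -0.6 130.1  97.2]
tube 380 min [-22.7 -30.   80.3] max [ 22.4  89.7 105.5] med [-0.2 29.  92.7]
grip 327 min [ -22.4 -111.2   85. ] max [ 22.4 -10.6 108.6] med [  0.2 -63.   97. ]
board 1647 min [ -80.  -259.5    5. ] max [ 79.9 132.3  14. ] med [-14.7 -76.   10.3]
side table z 0.0002480697437018362
knobtop 120 min [-10.5 122.5 116.1] max [ 12.3 170.1 140.3] med [  0.9 150.8 134.8]
dial 345 min [-34.1  80.6  86.3] max [ 36.2 178.9 102.7] med [ -2.6 151.4  97. ]
tube 369 min [-21.  -29.3  70.4] max [ 23.9  89.1 104.4] med [ 1.7 28.6 92.3]
grip 307 min [ -21.1 -114.    85.1] max [ 23.9 -10.3 104.8] med [  1.2 -61.1  96.5]
board 1024 min [ -53.1 -223.7    5. ] max [70.1 91.3 14. ] med [-23.4 -57.9  10.1]
```

```bash
cat >> h.py <<'E'
def back(n,d,u,v):
    f,cx,cy,R,t=cam(n); z=d[v,u]; return (np.c_[(u-cx)/f*z,(v-cy)/f*z,z]-t)@R
def cloud(n,d):
    v,u=np.mgrid[0:384,0:512]; v=v.ravel();u=u.ravel(); k=d[v,u]>0
    return back(n,d,u[k],v[k]),np.c_[u[k],v[k]]
E
python3 - <<'E'
from h import *
c=np.array([.4621,.2055])
for n in("top","side"):
    d=np.load(f"pics/{n}0.npy"); P,uv=cloud(n,d)
    # tube axis line fit
    y=np.array([-.293,.956]);x=np.array([.956,.293]);o=c-y*.14
    a=(P[:,:2]-o)@y;b=(P[:,:2]-o)@x
    m=(a>-.11)&(a<.10)&(abs(b)<.025)&(P[:,2]>.083)&(P[:,2]<.11)
    p=np.polyfit(a[m],b[m],1);print(n,"axis slope,off",p)
    m=(abs(a-.14)<.05)&(abs(b)<.05)&(P[:,2]>.128)&(P[:,2]<.142)
    Q=P[m,:2]; mu=Q.mean(0);w,V=np.linalg.eigh(np.cov(Q.T));e=V[:,1]*np.sign(V[1,1]);l=(Q-mu)@e;t=(Q-mu)@V[:,0]
    print("knob bearing",np.degrees(np.arctan2(e[1],e[0])),"mid",mu+e*(l.min()+l.max())/2,"len",np.ptp(l),np.ptp(t))
    m=(np.hypot(a-.14,b)<.1)&(P[:,2]>.03)&(P[:,2]<.062)
    rect=cv2.minAreaRect((P[m,:2]*1000).astype(np.float32));print("brush",m.sum(),rect)
    m=(np.hypot(a-.14,b)<.045)&(P[:,2]>.092)&(P[:,2]<.1015)&(a>.12)
    print("dial circ",cv2.minEnclosingCircle((P[m,:2]*1000).astype(np.float32)))
E
python3 - <<'E'
import cv2
a=cv2.imread("pics/top0.png");b=cv2.imread("pics/side0.png")
o=[cv2.resize(i,(390,390),interpolation=0) for i in (cv2.convertScaleAbs(a[210:250,184:224],alpha=1.6),cv2.convertScaleAbs(b[230:280,255:305],alpha=1.6))]
cv2.imwrite("pics/c.png",cv2.hconcat(o))
E
```

```text
top axis slope,off [-4.36935339e-03 -8.53948126e-05]
knob bearing 86.48057575699835 mid [0.46142256 0.20614824] len 0.04229615213471743 0.012481052551394152
brush 212 ((460.0338439941406, 170.30133056640625), (110.44890594482422, 123.70793914794922), 87.56877136230469)
dial circ ((461.5369567871094, 206.5326690673828), 35.65670394897461)
side axis slope,off [0.0035251  0.00129714]
knob bearing 87.38587152768334 mid [0.46122684 0.21071951] len 0.044119235191359664 0.013102003040335451
brush 620 ((460.74725341796875, 179.91873168945312), (101.75814819335938, 125.22030639648438), 86.79621887207031)
dial circ ((461.6910400390625, 210.466796875), 36.325889587402344)
```

View pics/c.png

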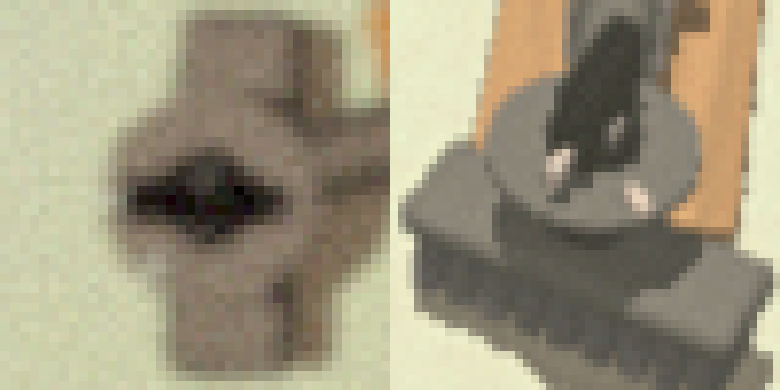

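```bash
cat >> h.py <<'E'
from scipy.spatial.transform import Rotation as Ro
def plan(tgt,ybear,lift=None):
    """needed shift (units 0.02) in tool axes and turn (units .08) to get tool down with y bearing"""
    s=r.get_state(); R=Ro.from_euler("xyz",s["eef_rot"],degrees=True).as_matrix()
    b=np.radians(ybear); Y=np.array([np.cos(b),np.sin(b),0]);X=np.array([0,0,-1.]);T=np.c_[X,Y,np.cross(X,Y)]
    w=Ro.from_matrix(R.T@T).as_rotvec()
    print("t",s["time_s"],"tcp",s["tcp_pos"].round(4),"ybear",np.degrees(np.arctan2(R[1,1],R[0,1])).round(2),"j",s["joints"].round(1),"F",s["contact_force"].round(1),"M",s["moment"].round(2),"w",round(s["gripper_width"],4))
    print("dworld",(np.array(tgt)-s["tcp_pos"]).round(4),"tool now units",(R.T@(np.array(tgt)-s["tcp_pos"])/.02).round(2),"in target axes",(T.T@(np.array(tgt)-s["tcp_pos"])/.02).round(2),"turn units",(w/.08).round(2))
E
python3 -c "
from h import *
plan([.4615,.208,.21],-3); plan([.4615,.208,.21],177)"
```

```text
t 0.7 tcp [ 0.2689 -0.6191  0.2376] ybear 113.48 j [-50.   20.5   0.7  -0.  -70.1 -16.5] F [0.1 0.5 0. ] M [ 0.01  0.03 -0.05] w 0.0876
dworld [ 0.1926  0.8271 -0.0276] tool now units [ 1.38 34.09 25.31] in target axes [  1.38   7.45 -41.8 ] turn units [25.41  0.    0.  ]
t 0.7 tcp [ 0.2689 -0.6191  0.2376] ybear 113.48 j [-50.   20.5   0.7  -0.  -70.1 -16.5] F [0.1 0.5 0. ] M [ 0.01  0.03 -0.05] w 0.0876
dworld [ 0.1926  0.8271 -0.0276] tool now units [ 1.38 34.09 25.31] in target axes [ 1.38 -7.45 41.8 ] turn units [-13.86  -0.     0.  ]
```

Call:
arm_command:
  plan:
    - {"wx":-1}
    - {"wx":-1}
    - {"wx":-1}
    - {"wx":-1}
    - {"wx":-1}
    - {"wx":-1}
    - {"wx":-1}
    - {"wx":-1}
    - {"wx":-1}
    - {"wx":-1}
    - {"wx":-1}
    - {"wx":-1}
    - {"wx":-1}
    - {"wx":-0.86}
  fingers: -1

```text
schema error: expected keys dx, dy, dz, wx, wy, wz
```

Call:
arm_command:
  plan:
    - {"dz":0.8,"dy":-0.7}
    - {"dz":1,"dy":-0.7}
    - {"dz":1,"dy":-0.7}
    - {"dz":1,"dy":-0.7}
    - {"dz":1,"dy":-0.7}
    - {"dz":1,"dy":-0.7}
    - {"dz":1,"dy":-0.7}
    - {"dz":1,"dy":-0.7}
    - {"dz":1,"dy":-0.7}
    - {"dz":1,"dy":-0.7}
    - {"dz":1}
    - {"dz":1}
    - {"dz":1}
    - {"dz":1}
    - {"dz":1}
    - {"dz":1}
    - {"dz":1}
    - {"dz":1}
    - {"dz":1}
    - {"dz":1}

```text
schema error: expected keys dx, dy, dz, wx, wy, wz
```

```bash
python3 -c "
from h import *
plan([.4615,.208,.21],177)"
```

```text
t 0.7 tcp [ 0.2689 -0.6191  0.2376] ybear 113.48 j [-50.   20.5   0.7  -0.  -70.1 -16.5] F [0.1 0.5 0. ] M [ 0.01  0.03 -0.05] w 0.0876
dworld [ 0.1926  0.8271 -0.0276] tool now units [ 1.38 34.09 25.31] in target axes [ 1.38 -7.45 41.8 ] turn units [-13.86  -0.     0.  ]
```

Call:
arm_command:
  plan:
    - {"dx":0,"dy":0,"dz":0,"wx":-1,"wy":0,"wz":0}
    - {"dx":0,"dy":0,"dz":0,"wx":-1,"wy":0,"wz":0}
    - {"dx":0,"dy":0,"dz":0,"wx":-1,"wy":0,"wz":0}
    - {"dx":0,"dy":0,"dz":0,"wx":-1,"wy":0,"wz":0}
    - {"dx":0,"dy":0,"dz":0,"wx":-1,"wy":0,"wz":0}
    - {"dx":0,"dy":0,"dz":0,"wx":-1,"wy":0,"wz":0}
    - {"dx":0,"dy":0,"dz":0,"wx":-1,"wy":0,"wz":0}
    - {"dx":0,"dy":0,"dz":0,"wx":-1,"wy":0,"wz":0}
    - {"dx":0,"dy":0,"dz":0,"wx":-1,"wy":0,"wz":0}
    - {"dx":0,"dy":0,"dz":0,"wx":-1,"wy":0,"wz":0}
    - {"dx":0,"dy":0,"dz":0,"wx":-1,"wy":0,"wz":0}
    - {"dx":0,"dy":0,"dz":0,"wx":-1,"wy":0,"wz":0}
    - {"dx":0,"dy":0,"dz":0,"wx":-1,"wy":0,"wz":0}
    - {"dx":0,"dy":0,"dz":0,"wx":-0.86,"wy":0,"wz":0}
  fingers: -1

```text
time_s: 1.87
tcp_pos: [0.2689, -0.6191, 0.238]
eef_rot: [-133.4, 90.0, -43.5]
contact_force: [-0.4, -0.5, 0.7]
gripper_width: 0.0879
```

Call:
arm_command:
  plan:
    - {"dx":0,"dy":-0.7,"dz":0.8,"wx":0,"wy":0,"wz":0}
    - {"dx":0,"dy":-0.7,"dz":1,"wx":0,"wy":0,"wz":0}
    - {"dx":0,"dy":-0.7,"dz":1,"wx":0,"wy":0,"wz":0}
    - {"dx":0,"dy":-0.7,"dz":1,"wx":0,"wy":0,"wz":0}
    - {"dx":0,"dy":-0.7,"dz":1,"wx":0,"wy":0,"wz":0}
    - {"dx":0,"dy":-0.7,"dz":1,"wx":0,"wy":0,"wz":0}
    - {"dx":0,"dy":-0.7,"dz":1,"wx":0,"wy":0,"wz":0}
    - {"dx":0,"dy":-0.7,"dz":1,"wx":0,"wy":0,"wz":0}
    - {"dx":0,"dy":-0.7,"dz":1,"wx":0,"wy":0,"wz":0}
    - {"dx":0,"dy":-0.7,"dz":1,"wx":0,"wy":0,"wz":0}
    - {"dx":0,"dy":0,"dz":1,"wx":0,"wy":0,"wz":0}
    - {"dx":0,"dy":0,"dz":1,"wx":0,"wy":0,"wz":0}
    - {"dx":0,"dy":0,"dz":1,"wx":0,"wy":0,"wz":0}
    - {"dx":0,"dy":0,"dz":1,"wx":0,"wy":0,"wz":0}
    - {"dx":0,"dy":0,"dz":1,"wx":0,"wy":0,"wz":0}
    - {"dx":0,"dy":0,"dz":1,"wx":0,"wy":0,"wz":0}
    - {"dx":0,"dy":0,"dz":1,"wx":0,"wy":0,"wz":0}
    - {"dx":0,"dy":0,"dz":1,"wx":0,"wy":0,"wz":0}
    - {"dx":0,"dy":0,"dz":1,"wx":0,"wy":0,"wz":0}
    - {"dx":0,"dy":0,"dz":1,"wx":0,"wy":0,"wz":0}

```text
time_s: 3.53
tcp_pos: [0.413, -0.2079, 0.2378]
eef_rot: [-117.2, 89.8, -27.2]
contact_force: [0.4, 0.7, -0.9]
gripper_width: 0.0875
```

```bash
python3 -c "
from h import *
plan([.4615,.208,.21],177)"
```

```text
t 3.5333 tcp [ 0.413  -0.2079  0.2378] ybear -179.99 j [ -2.1  -0.1 -25.1   0.1 -64.8   2.1] F [ 0.4  0.7 -0.9] M [ 0.02  0.06 -0.04] w 0.0875
dworld [ 0.0485  0.4159 -0.0278] tool now units [ 1.36 -2.43 20.8 ] in target axes [ 1.39 -1.34 20.9 ] turn units [ 0.66 -0.02  0.05]
```

Call:
arm_command:
  plan:
    - {"dx":0,"dy":-0.2,"dz":1,"wx":0.2,"wy":0,"wz":0}
    - {"dx":0,"dy":-0.2,"dz":1,"wx":0.2,"wy":0,"wz":0}
    - {"dx":0,"dy":-0.2,"dz":1,"wx":0.2,"wy":0,"wz":0}
    - {"dx":0,"dy":-0.2,"dz":1,"wx":0,"wy":0,"wz":0}
    - {"dx":0,"dy":-0.2,"dz":1,"wx":0,"wy":0,"wz":0}
    - {"dx":0,"dy":-0.2,"dz":1,"wx":0,"wy":0,"wz":0}
    - {"dx":0,"dy":-0.2,"dz":1,"wx":0,"wy":0,"wz":0}
    - {"dx":0,"dy":0,"dz":1,"wx":0,"wy":0,"wz":0}
    - {"dx":0,"dy":0,"dz":1,"wx":0,"wy":0,"wz":0}
    - {"dx":0,"dy":0,"dz":1,"wx":0,"wy":0,"wz":0}
    - {"dx":0,"dy":0,"dz":1,"wx":0,"wy":0,"wz":0}
    - {"dx":0,"dy":0,"dz":1,"wx":0,"wy":0,"wz":0}
    - {"dx":0,"dy":0,"dz":1,"wx":0,"wy":0,"wz":0}
    - {"dx":0,"dy":0,"dz":1,"wx":0,"wy":0,"wz":0}
    - {"dx":0,"dy":0,"dz":1,"wx":0,"wy":0,"wz":0}
    - {"dx":0,"dy":0,"dz":1,"wx":0,"wy":0,"wz":0}
    - {"dx":0,"dy":0,"dz":1,"wx":0,"wy":0,"wz":0}
    - {"dx":0,"dy":0,"dz":1,"wx":0,"wy":0,"wz":0}
    - {"dx":0,"dy":0,"dz":1,"wx":0,"wy":0,"wz":0}
    - {"dx":0,"dy":0,"dz":0.5,"wx":0,"wy":0,"wz":0}

```text
time_s: 5.2
tcp_pos: [0.4579, 0.2026, 0.2444]
eef_rot: [-74.1, 89.0, 13.2]
contact_force: [0.6, 0.7, 0.2]
gripper_width: 0.0875
```

```bash
python3 -c "
from h import *
plan([.4615,.208,.118],177)
p,d=r.capture('side');cv2.imwrite('pics/s1.png',p[...,::-1])"
```

```text
t 5.2 tcp [0.4579 0.2026 0.2444] ybear 177.24 j [ 46.8   3.  -21.2   0.6 -64.9 -49.9] F [0.6 0.7 0.2] M [ 0.04  0.07 -0.02] w 0.0875
dworld [ 0.0036  0.0054 -0.1264] tool now units [ 6.33 -0.06  0.25] in target axes [ 6.32 -0.17  0.28] turn units [0.05 0.06 0.22]
```

View pics/s1.png

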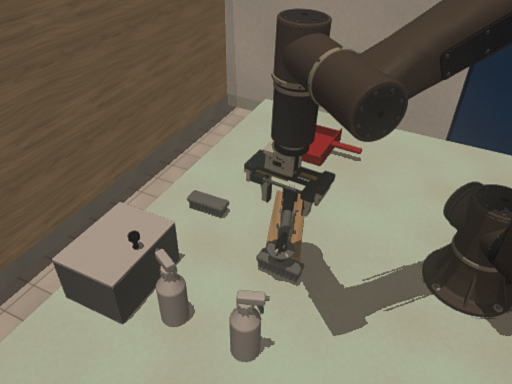

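```bash
python3 -c "
from h import *
print(proj('side',[[.4579,.2026,.2334],[.4579,.2026,.2444],[.4615,.208,.137],[.4615,.208,.2]]))
p,d=r.capture('top');cv2.imwrite('pics/t1.png',p[...,::-1]);print(proj('top',[[.4579,.2026,.2334]]))
P,uv=cloud('side',r.capture('side')[1])
m=(P[:,2]>.2)&(P[:,2]<.26)&(np.hypot(P[:,0]-.458,P[:,1]-.2)<.15)
print(m.sum(),P[m].min(0),P[m].max(0),np.median(P[m],0))
b=cv2.imread('pics/s1.png')[150:290,210:350];cv2.imwrite('pics/s1b.png',cv2.resize(b,None,fx=4,fy=4))"
```

```text
[[286.06998388 206.35563526]
 [286.34641018 202.76631815]
 [281.61681722 236.82467587]
 [283.00342133 217.83465247]]
[[198.15236233 232.73987808]]
146 [0.39848059 0.1898215  0.23423853] [0.51849427 0.21910351 0.25987559] [0.50278751 0.21136123 0.24788895]
```

View pics/s1b.png

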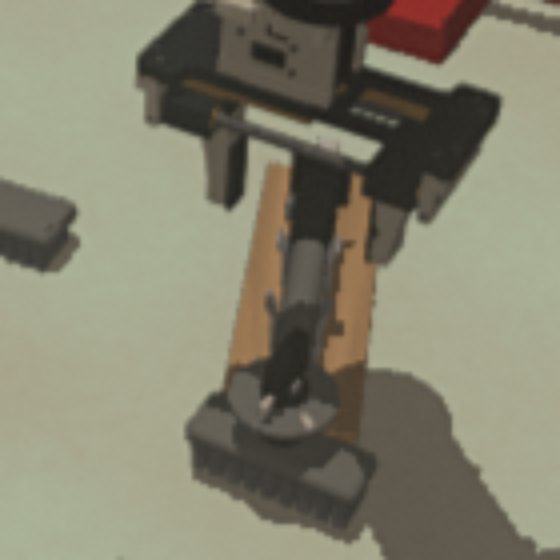

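View pics/t1.png

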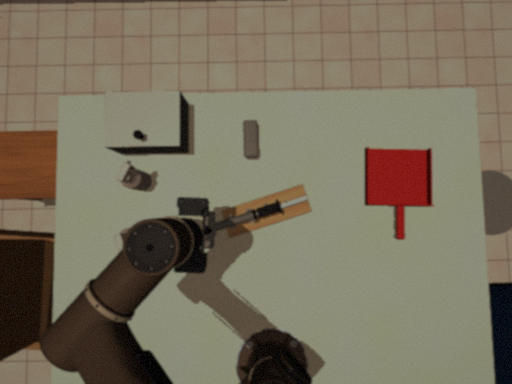

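The side view shows the fingertips at about (265,200) and (305,213), centred on the projected TCP, so the calibration holds. I'll descend onto the knob.

Call:
arm_command:
  plan:
    - {"dx":0.5,"dy":-0.1,"dz":0.2,"wx":0,"wy":0,"wz":0.2}
    - {"dx":1,"dy":0,"dz":0,"wx":0,"wy":0,"wz":0}
    - {"dx":1,"dy":0,"dz":0,"wx":0,"wy":0,"wz":0}
    - {"dx":1,"dy":0,"dz":0,"wx":0,"wy":0,"wz":0}
    - {"dx":0,"dy":0,"dz":0,"wx":0,"wy":0,"wz":0}

```text
time_s: 5.77
tcp_pos: [0.4606, 0.2026, 0.1712]
eef_rot: [9.7, 89.6, 96.8]
contact_force: [-0.4, -0.7, -0.9]
gripper_width: 0.0874
```

```bash
python3 -c "
from h import *
plan([.4615,.207,.118],177)"
```

```text
t 5.7667 tcp [0.4606 0.2026 0.1712] ybear 177.1 j [ 45.9   7.5 -26.   -0.4 -56.2 -48.6] F [-0.4 -0.7 -0.9] M [-0.1   0.27 -0.01] w 0.0874
dworld [ 0.0009  0.0044 -0.0532] tool now units [ 2.66 -0.04  0.2 ] in target axes [ 2.66 -0.03  0.22] turn units [ 0.02  0.09 -0.02]
```

Call:
arm_command:
  plan:
    - {"dx":0.6,"dy":0,"dz":0.25,"wx":0,"wy":0.1,"wz":0}
    - {"dx":0.7,"dy":0,"dz":0,"wx":0,"wy":0,"wz":0}
    - {"dx":0.7,"dy":0,"dz":0,"wx":0,"wy":0,"wz":0}
    - {"dx":0.5,"dy":0,"dz":0,"wx":0,"wy":0,"wz":0}
    - {"dx":0,"dy":0,"dz":0,"wx":0,"wy":0,"wz":0}

```text
time_s: 6.18
tcp_pos: [0.4624, 0.2047, 0.1205]
eef_rot: [125.7, 89.8, -147.4]
contact_force: [0.1, -0.6, -0.4]
gripper_width: 0.0876
```

```bash
python3 -c "
from h import *
plan([.4615,.207,.118],177)
p,d=r.capture('side');cv2.imwrite('pics/s2.png',cv2.resize(p[170:300,210:350,::-1],None,fx=4,fy=4))"
```

```text
t 6.1833 tcp [0.4624 0.2047 0.1205] ybear 176.86 j [ 46.1  11.2 -29.3  -0.1 -49.7 -49.2] F [ 0.1 -0.6 -0.4] M [-0.03  0.14  0.05] w 0.0876
dworld [-0.0009  0.0023 -0.0025] tool now units [0.13 0.05 0.11] in target axes [0.13 0.05 0.11] turn units [-0.03 -0.03 -0.04]
```

View pics/s2.png

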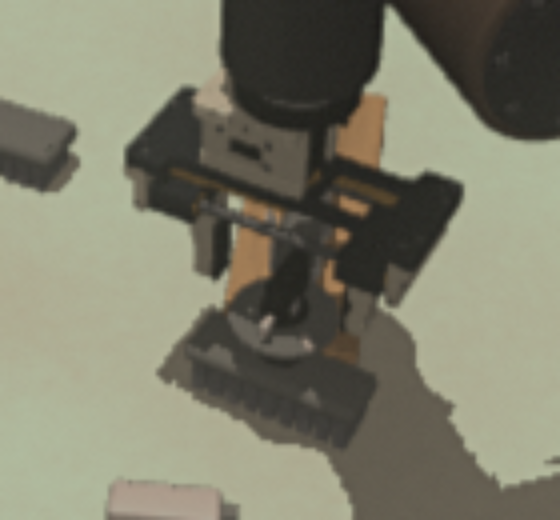

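Call:
arm_command:
  plan:
    - {"dx":0.1,"dy":0.05,"dz":0.11,"wx":0,"wy":0,"wz":0}
    - {"dx":0,"dy":0,"dz":0,"wx":0,"wy":0,"wz":0}
    - {"dx":0,"dy":0,"dz":0,"wx":0,"wy":0,"wz":0}
    - {"dx":0,"dy":0,"dz":0,"wx":0,"wy":0,"wz":0}
    - {"dx":0,"dy":0,"dz":0,"wx":0,"wy":0,"wz":0}
    - {"dx":0,"dy":0,"dz":0,"wx":0,"wy":0,"wz":0}
    - {"dx":0,"dy":0,"dz":0,"wx":0,"wy":0,"wz":0}
    - {"dx":0,"dy":0,"dz":0,"wx":0,"wy":0,"wz":0}
    - {"dx":0,"dy":0,"dz":0,"wx":0,"wy":0,"wz":0}
    - {"dx":0,"dy":0,"dz":0,"wx":0,"wy":0,"wz":0}
  fingers: 1
  force: 25

```text
time_s: 7.07
tcp_pos: [0.464, 0.2087, 0.1239]
eef_rot: [-42.6, 89.8, 44.3]
contact_force: [-0.8, 0.5, 1.0]
gripper_width: 0.0265
```

```bash
python3 -c "
from h import *
plan([.4615,.207,.118],231.4)"
```

```text
t 7.0667 tcp [0.464  0.2087 0.1239] ybear 176.9 j [ 46.4  11.  -29.1   0.  -49.7 -49.5] F [-0.8  0.5  1. ] M [-0.02  0.11  0.03] w 0.0265
dworld [-0.0025 -0.0017 -0.0059] tool now units [ 0.29  0.12 -0.09] in target axes [0.3  0.14 0.04] turn units [-11.89   0.02   0.05]
```

Call:
arm_command:
  plan:
    - {"dx":0.2,"dy":0.1,"dz":0,"wx":0,"wy":0,"wz":0}
    - {"dx":0,"dy":0,"dz":0,"wx":0,"wy":0,"wz":0}
    - {"dx":0,"dy":0,"dz":0,"wx":0,"wy":0,"wz":0}
    - {"dx":0,"dy":0,"dz":0,"wx":0,"wy":0,"wz":0}

```text
time_s: 7.4
tcp_pos: [0.4609, 0.2088, 0.1194]
eef_rot: [-28.1, 89.8, 58.8]
contact_force: [1.2, -1.2, 0.8]
gripper_width: 0.0128
```

```bash
python3 -c "
from h import *
plan([.4615,.207,.118],231.4)
r.capture('side')
plan([.4615,.207,.118],231.4)
r.capture('side')
plan([.4615,.207,.118],231.4)"
```

```text
t 7.4 tcp [0.4609 0.2088 0.1194] ybear 176.89 j [ 46.6  11.1 -29.6  -0.  -49.1 -49.7] F [ 1.2 -1.2  0.8] M [-0.4  -0.26  0.02] w 0.0128
dworld [ 0.0006 -0.0018 -0.0014] tool now units [ 0.07 -0.03 -0.09] in target axes [ 0.07  0.05 -0.08] turn units [-11.89   0.02   0.03]
t 7.45 tcp [0.461  0.2088 0.1194] ybear 176.9 j [ 46.6  11.1 -29.6  -0.  -49.1 -49.7] F [-0.8  0.5  2.3] M [0.05 0.61 0.02] w 0.0127
dworld [ 0.0005 -0.0018 -0.0014] tool now units [ 0.07 -0.03 -0.09] in target axes [ 0.07  0.05 -0.08] turn units [-11.89   0.02   0.03]
t 7.5 tcp [0.461  0.2088 0.1194] ybear 176.89 j [ 46.6  11.1 -29.6  -0.1 -49.1 -49.7] F [-0.8 -1.1  1.8] M [0.02 0.56 0.01] w 0.0132
dworld [ 0.0005 -0.0018 -0.0014] tool now units [ 0.07 -0.03 -0.09] in target axes [ 0.07  0.05 -0.08] turn units [-11.89   0.02   0.03]
```

Call:
arm_command:
  plan:
    - {"dx":0,"dy":0,"dz":0,"wx":-0.7,"wy":0,"wz":0}
    - {"dx":0,"dy":0,"dz":0,"wx":-0.7,"wy":0,"wz":0}
    - {"dx":0,"dy":0,"dz":0,"wx":-0.7,"wy":0,"wz":0}
    - {"dx":0,"dy":0,"dz":0,"wx":-0.7,"wy":0,"wz":0}
    - {"dx":0,"dy":0,"dz":0,"wx":-0.7,"wy":0,"wz":0}
    - {"dx":0,"dy":0,"dz":0,"wx":-0.7,"wy":0,"wz":0}
    - {"dx":0,"dy":0,"dz":0,"wx":-0.7,"wy":0,"wz":0}
    - {"dx":0,"dy":0,"dz":0,"wx":-0.7,"wy":0,"wz":0}

```text
time_s: 8.17
tcp_pos: [0.4598, 0.2086, 0.1194]
eef_rot: [-13.6, 89.8, 100.0]
contact_force: [-1.5, -0.2, 2.2]
gripper_width: 0.0129
```

```bash
python3 -c "
from h import *
plan([.4615,.207,.118],231.4)"
```

```text
t 8.1667 tcp [0.4598 0.2086 0.1194] ybear -156.49 j [ 46.6  11.1 -29.6  -0.2 -49.2 -23. ] F [-1.5 -0.2  2.2] M [ 0.09  0.77 -0.06] w 0.0129
dworld [ 0.0017 -0.0016 -0.0014] tool now units [ 0.07 -0.05 -0.11] in target axes [ 0.07  0.01 -0.11] turn units [-6.08  0.03  0.02]
```

Call:
arm_command:
  plan:
    - {"dx":0,"dy":0,"dz":0,"wx":-0.7,"wy":0,"wz":0}
    - {"dx":0,"dy":0,"dz":0,"wx":-0.7,"wy":0,"wz":0}
    - {"dx":0,"dy":0,"dz":0,"wx":-0.7,"wy":0,"wz":0}
    - {"dx":0,"dy":0,"dz":0,"wx":-0.7,"wy":0,"wz":0}
    - {"dx":0,"dy":0,"dz":0,"wx":-0.7,"wy":0,"wz":0}
    - {"dx":0,"dy":0,"dz":0,"wx":-0.7,"wy":0,"wz":0}
    - {"dx":0,"dy":0,"dz":0,"wx":-0.7,"wy":0,"wz":0}
    - {"dx":0,"dy":0,"dz":0,"wx":-0.7,"wy":0,"wz":0}
    - {"dx":0,"dy":0,"dz":0,"wx":-0.5,"wy":0,"wz":0}
    - {"dx":0,"dy":0,"dz":0,"wx":0,"wy":0,"wz":0}

```text
time_s: 9.0
tcp_pos: [0.4588, 0.2077, 0.1194]
eef_rot: [-2.1, 89.8, 140.9]
contact_force: [-1.8, 0.7, 1.9]
gripper_width: 0.013
```

```bash
python3 -c "
from h import *
plan([.4615,.207,.118],231.4)
p,d=r.capture('side');cv2.imwrite('pics/s3.png',cv2.resize(p[200:300,230:330,::-1],None,fx=6,fy=6,interpolation=0))"
```

```text
t 9.0 tcp [0.4588 0.2077 0.1194] ybear -127.05 j [ 46.6  11.  -29.7  -0.2 -49.3   6.5] F [-1.8  0.7  1.9] M [0.12 0.44 0.1 ] w 0.013
dworld [ 0.0027 -0.0007 -0.0014] tool now units [ 0.07 -0.05 -0.13] in target axes [ 0.07 -0.06 -0.13] turn units [0.34 0.04 0.  ]
```

View pics/s3.png

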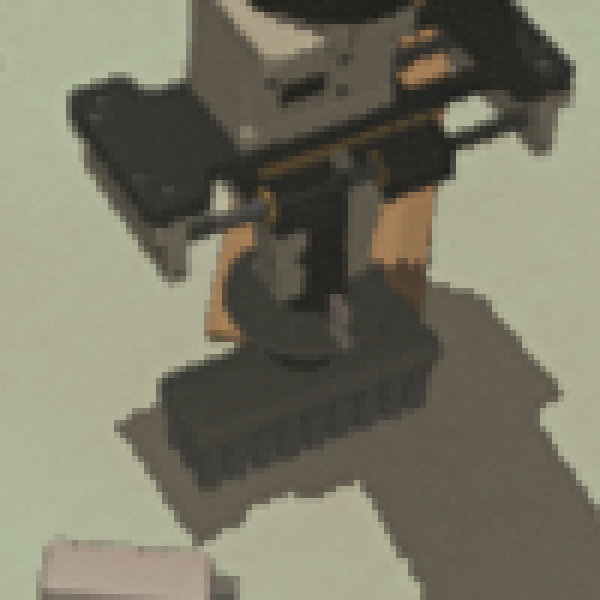

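Call:
arm_command:
  plan:
    - {"dx":0,"dy":0,"dz":0,"wx":0.34,"wy":0,"wz":0}
    - {"dx":0,"dy":0,"dz":0,"wx":0,"wy":0,"wz":0}
    - {"dx":0,"dy":0,"dz":0,"wx":0,"wy":0,"wz":0}

```text
time_s: 9.3
tcp_pos: [0.4588, 0.2078, 0.1194]
eef_rot: [-2.2, 89.8, 138.8]
contact_force: [-2.4, 0.5, 1.6]
gripper_width: 0.0128
```

```bash
python3 -c "
from h import *
plan([.4615,.207,.118],231.4)"
```

```text
t 9.3 tcp [0.4588 0.2078 0.1194] ybear -128.98 j [ 46.6  11.  -29.7  -0.2 -49.3   4.6] F [-2.4  0.5  1.6] M [0.01 0.47 0.01] w 0.0128
dworld [ 0.0027 -0.0008 -0.0014] tool now units [ 0.07 -0.05 -0.13] in target axes [ 0.07 -0.05 -0.13] turn units [-0.08  0.04  0.  ]
```

Call:
arm_command:
  plan:
    - {"dx":0,"dy":0,"dz":0,"wx":0,"wy":0,"wz":0}
    - {"dx":0,"dy":0,"dz":0,"wx":0,"wy":0,"wz":0}
    - {"dx":0,"dy":0,"dz":0,"wx":0,"wy":0,"wz":0}
    - {"dx":0,"dy":0,"dz":0,"wx":0,"wy":0,"wz":0}
    - {"dx":0,"dy":0,"dz":0,"wx":0,"wy":0,"wz":0}
    - {"dx":0,"dy":0,"dz":0,"wx":0,"wy":0,"wz":0}
    - {"dx":-0.8,"dy":0,"dz":0,"wx":0,"wy":0,"wz":0}
    - {"dx":-1,"dy":0,"dz":0,"wx":0,"wy":0,"wz":0}
    - {"dx":-1,"dy":0,"dz":0,"wx":0,"wy":0,"wz":0}
    - {"dx":-1,"dy":0,"dz":0,"wx":0,"wy":0,"wz":0}
    - {"dx":-0.5,"dy":0,"dz":0,"wx":0,"wy":0,"wz":0}
  fingers: -1

```text
time_s: 10.22
tcp_pos: [0.4573, 0.2057, 0.2047]
eef_rot: [64.8, 89.4, -154.3]
contact_force: [0.0, 0.7, 0.5]
gripper_width: 0.0806
```

```bash
python3 -c "
from h import *
plan([.523,.007,.2],197.06)
p,d=r.capture('side');cv2.imwrite('pics/s4.png',cv2.resize(p[200:300,230:330,::-1],None,fx=6,fy=6,interpolation=0))
print(r.spot_point('side','pointer')[:2],r.spot_point('side','mark')[:2])
P,uv=cloud('side',d);c=np.array([.4615,.2085])
q=np.hypot(P[:,0]-c[0],P[:,1]-c[1])
m=(q<.034)&(P[:,2]>.128)&(P[:,2]<.142)
Q=P[m,:2]; mu=Q.mean(0);w,V=np.linalg.eigh(np.cov(Q.T));e=V[:,1]*np.sign(V[1,1]);l=(Q-mu)@e
print(m.sum(),'bearing',np.degrees(np.arctan2(e[1],e[0])),mu,np.ptp(l))
"
```

```text
t 10.2167 tcp [0.4573 0.2057 0.2047] ybear -129.03 j [ 46.5   5.9 -23.1  -0.2 -61.5   4.5] F [0.  0.7 0.5] M [ 0.05  0.02 -0.03] w 0.0806
dworld [ 0.0657 -0.1987 -0.0047] tool now units [ 0.25  5.65 -8.81] in target axes [  0.23  -0.23 -10.46] turn units [ 7.4   0.02 -0.12]
[{'centre': [285.5, 252.6], 'score': 0.7}, {'centre': [284.3, 257.4], 'score': 0.28}] [{'centre': [286.3, 255.5], 'score': 0.57}]
88 bearing 141.95210947605256 [0.4607914  0.21169596] 0.04711019668701534
```

View pics/s4.png

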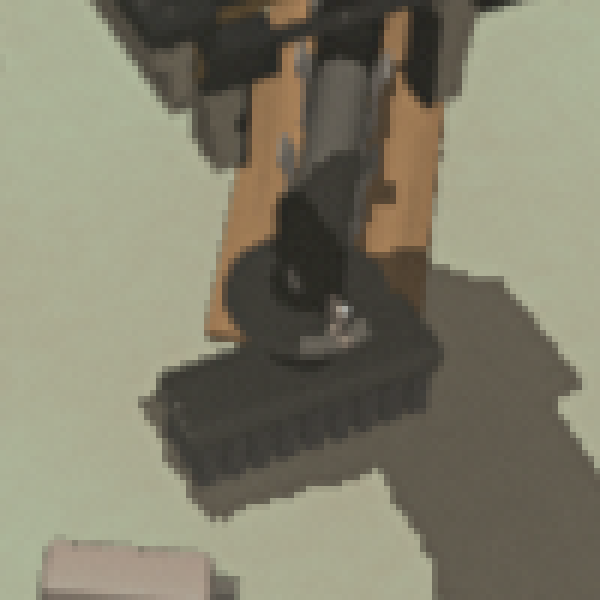

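```bash
python3 - <<'E'
from h import *
y=np.array([-.2931,.9561]);x=np.array([.9561,.2931]);c=np.array([.4615,.2070])
for n in("top","side"):
    d=np.load(f"pics/{n}0.npy"); P,uv=cloud(n,d)
    im=cv2.imread(f"pics/{n}0.png")
    a=(P[:,:2]-c)@y+.14;b=(P[:,:2]-c)@x
    m=(abs(b)<.012)&(P[:,2]>.085)&(P[:,2]<.12)&(a<-.0)
    print(n)
    for k in np.arange(-.13,-.02,.004):
        s=m&(abs(a-k)<.002)
        s2=(abs(a-k)<.002)&(abs(b)<.05)&(P[:,2]>.07)
        if s2.sum(): print(round(k,3),s.sum(),(P[s,2].max() if s.sum() else 0),b[s2].min().round(4),b[s2].max().round(4),int(im[uv[s,1],uv[s,0]].mean()) if s.sum() else 0)
E
```

```text
top
-0.114 3 0.10476710735116247 -0.0187 0.0118 34
-0.11 10 0.10493393675190993 -0.0218 0.0199 19
-0.106 9 0.10861551825851391 -0.0198 0.0213 9
-0.102 9 0.09966676784843741 -0.0147 0.0121 13
-0.098 9 0.0990834515205857 -0.0137 0.0138 17
-0.094 10 0.09991355827946079 -0.0157 0.0149 17
-0.09 10 0.10581131484534101 -0.0147 0.0128 17
-0.086 9 0.10261601558666789 -0.0137 0.0138 18
-0.082 10 0.10173975800726283 -0.0158 0.0151 17
-0.078 8 0.09941649086527637 -0.0138 0.017 19
-0.074 8 0.10080442227999062 -0.0158 0.0212 14
-0.07 10 0.10069028892830087 -0.0148 0.0191 17
-0.066 10 0.10094699236900812 -0.0138 0.0211 18
-0.062 10 0.10121058348729878 -0.0159 0.0182 23
-0.058 9 0.09955636648082436 -0.0149 0.0126 16
-0.054 9 0.1017500097896871 -0.0159 0.0146 20
-0.05 10 0.10054784402499056 -0.0149 0.016 19
-0.046 9 0.10311317073405145 -0.014 0.0136 20
-0.042 10 0.10057920986444337 -0.016 0.0144 25
-0.038 8 0.09942420583247791 -0.015 0.0127 43
-0.034 6 0.09456102354888456 -0.0097 0.0077 49
-0.03 10 0.09785827528206968 -0.015 0.0161 28
-0.026 9 0.09933869107086057 -0.0139 0.0137 16
-0.022 10 0.0988842
[... 456 characters left out ...]
078 7 0.10090240320001173 -0.0138 0.0184 42
-0.074 10 0.09814171249058294 -0.0145 0.0211 42
-0.07 2 0.09740288589312741 -0.0117 0.0206 41
-0.066 6 0.09933271235743636 0.0001 0.0222 42
-0.062 9 0.10130732833959005 -0.0123 0.0228 42
-0.058 6 0.09998338482076427 -0.0146 0.0139 41
-0.054 5 0.10086154525307267 -0.0132 0.0162 42
-0.05 7 0.10065927389373878 -0.0138 0.0131 41
-0.046 11 0.09998276343609565 -0.0146 0.0125 41
-0.042 6 0.09749828954314188 -0.0146 0.0152 41
-0.038 15 0.09904481855901894 -0.0144 0.0173 41
-0.034 7 0.09765749359181732 -0.0128 0.0141 41
-0.03 7 0.09805125754936753 -0.0097 0.0158 41
-0.026 9 0.09700847114569962 -0.0133 0.0159 39
-0.022 6 0.09675668932468698 -0.0161 0.0183 47
```

Call:
arm_command:
  plan:
    - {"dx":0,"dy":0,"dz":0,"wx":1,"wy":0,"wz":0}
    - {"dx":0,"dy":0,"dz":0,"wx":1,"wy":0,"wz":0}
    - {"dx":0,"dy":0,"dz":0,"wx":1,"wy":0,"wz":0}
    - {"dx":0,"dy":0,"dz":0,"wx":1,"wy":0,"wz":0}
    - {"dx":0,"dy":0,"dz":0,"wx":1,"wy":0,"wz":0}
    - {"dx":0,"dy":0,"dz":0,"wx":1,"wy":0,"wz":0}
    - {"dx":0,"dy":0,"dz":0,"wx":1,"wy":0,"wz":0}
    - {"dx":0,"dy":0,"dz":-0.6,"wx":0.3,"wy":0,"wz":0}
    - {"dx":0,"dy":0,"dz":-1,"wx":0,"wy":0,"wz":0}
    - {"dx":0,"dy":0,"dz":-1,"wx":0,"wy":0,"wz":0}
    - {"dx":0,"dy":0,"dz":-1,"wx":0,"wy":0,"wz":0}
    - {"dx":0,"dy":0,"dz":-1,"wx":0,"wy":0,"wz":0}
    - {"dx":0,"dy":0,"dz":-1,"wx":0,"wy":0,"wz":0}
    - {"dx":0,"dy":0,"dz":-1,"wx":0,"wy":0,"wz":0}
    - {"dx":0,"dy":0,"dz":-1,"wx":0,"wy":0,"wz":0}
    - {"dx":0,"dy":0,"dz":-1,"wx":0,"wy":0,"wz":0}
    - {"dx":0,"dy":0,"dz":-0.8,"wx":0,"wy":0,"wz":0}
    - {"dx":0,"dy":0,"dz":-0.2,"wx":0,"wy":0,"wz":0}

```text
time_s: 11.87
tcp_pos: [0.5032, 0.0042, 0.1858]
eef_rot: [100.6, 87.8, -152.8]
contact_force: [0.0, 0.5, -0.5]
gripper_width: 0.0875
```

```bash
python3 -c "
from h import *
plan([.5231,.0062,.15],197.06)"
```

```text
t 11.8667 tcp [0.5032 0.0042 0.1858] ybear -163.42 j [ 23.    8.  -23.6   0.2 -60.7  -6.5] F [ 0.   0.5 -0.5] M [ 0.09 -0.04  0.04] w 0.0875
dworld [ 0.0199  0.002  -0.0358] tool now units [ 1.75 -1.05 -0.18] in target axes [ 1.79 -0.98 -0.2 ] turn units [-0.1  -0.09 -0.47]
```

Call:
arm_command:
  plan:
    - {"dx":0,"dy":-0.5,"dz":-0.1,"wx":-0.1,"wy":-0.1,"wz":-0.47}
    - {"dx":0,"dy":-0.5,"dz":-0.1,"wx":0,"wy":0,"wz":0}
    - {"dx":0,"dy":0,"dz":0,"wx":0,"wy":0,"wz":0}
    - {"dx":0,"dy":0,"dz":0,"wx":0,"wy":0,"wz":0}

```text
time_s: 12.2
tcp_pos: [0.5229, 0.0033, 0.1827]
eef_rot: [78.1, 89.7, -174.9]
contact_force: [-1.0, 0.1, -0.4]
gripper_width: 0.0874
```

```bash
python3 -c "
from h import *
plan([.5231,.0062,.15],197.06)
p,d=r.capture('top');cv2.imwrite('pics/t5.png',p[...,::-1])
p,d=r.capture('side');cv2.imwrite('pics/s5.png',p[...,::-1])
d=r.capture('top')[1]
P,uv=cloud('top',d);c=np.array([.4615,.207])
q=np.hypot(P[:,0]-c[0],P[:,1]-c[1])
m=(q<.034)&(P[:,2]>.128)&(P[:,2]<.142)
Q=P[m,:2]; mu=Q.mean(0);w,V=np.linalg.eigh(np.cov(Q.T));e=V[:,1]*np.sign(V[1,1]);l=(Q-mu)@e
print(m.sum(),'bearing',np.degrees(np.arctan2(e[1],e[0])),mu,np.ptp(l))
a=cv2.imread('pics/t5.png')[205:255,180:240];b=cv2.imread('pics/s5.png')[230:280,250:310]
cv2.imwrite('pics/c5.png',cv2.convertScaleAbs(cv2.resize(cv2.hconcat([a,b]),None,fx=6.5,fy=6.5,interpolation=0),alpha=1.5))"
```

```text
t 12.2 tcp [0.5229 0.0033 0.1827] ybear -163.02 j [ 21.8   9.  -22.6  -0.1 -58.7  -4.8] F [-1.   0.1 -0.4] M [0.05 0.15 0.01] w 0.0874
dworld [ 0.0002  0.0029 -0.0327] tool now units [ 1.64 -0.06  0.13] in target axes [ 1.64 -0.05  0.14] turn units [-0.02  0.01 -0.07]<string>:10: RuntimeWarning: Mean of empty slice.
  ret = um.true_divide(
  avg = a.mean(axis, **keepdims_kw)
<string>:10: RuntimeWarning: Degrees of freedom <= 0 for slice
  c *= np.true_divide(1, fact)
  c *= np.true_divide(1, fact)
Traceback (most recent call last):
ValueError: zero-size array to reduction operation maximum which has no identity
```

View pics/s5.png

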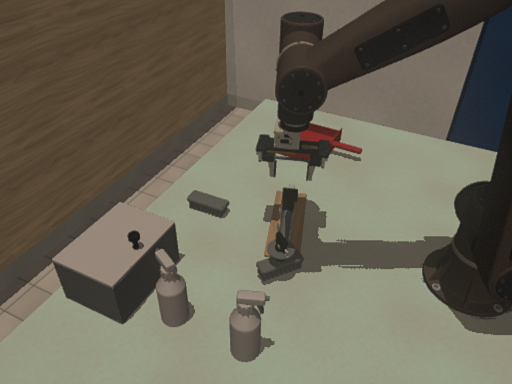

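The arm hides the knob in the top view, but the side view shows it clearly. I'll measure the knob and brush bearing there.

```bash
python3 -c "
from h import *
p,d=r.capture('side')
P,uv=cloud('side',d);c=np.array([.4615,.2095])
q=np.hypot(P[:,0]-c[0],P[:,1]-c[1])
m=(q<.034)&(P[:,2]>.128)&(P[:,2]<.142)
Q=P[m,:2]; mu=Q.mean(0);w,V=np.linalg.eigh(np.cov(Q.T));e=V[:,1]*np.sign(V[1,1]);l=(Q-mu)@e
print(m.sum(),'bearing',np.degrees(np.arctan2(e[1],e[0])),mu,np.ptp(l))
m=(q<.08)&(P[:,2]>.05)&(P[:,2]<.06);print('brush',cv2.minAreaRect((P[m,:2]*1000).astype(np.float32)))
for k in ('pointer','mark'):
  s=r.spot_point('side',k)[:2]
  for z in s: print(k,z,atz('side',z['centre'],.124 if k=='pointer' else .101))
b=p[230:280,250:310,::-1]
cv2.imwrite('pics/c5.png',cv2.convertScaleAbs(cv2.resize(b,None,fx=11,fy=11,interpolation=0),alpha=1.5))"
```

```text
85 bearing 141.4906427878655 [0.46070101 0.21148286] 0.045440571898490725
brush ((461.4237976074219, 209.95265197753906), (123.6396484375, 41.67411804199219), 49.74041748046875)
pointer {'centre': [283.8, 251.6], 'score': 0.78} [[0.44069502 0.24063443 0.124     ]]
mark {'centre': [285.6, 259.4], 'score': 0.65} [[0.43389912 0.24187642 0.101     ]]
```

View pics/c5.png

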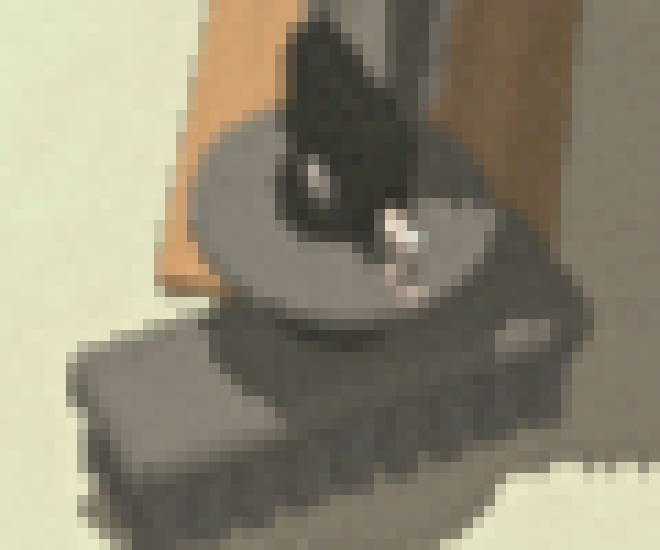

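The pointer at about (286,251) sits directly above the mark at about (287,256). The knob bearing is 141.5° against a target of 141.4°. I'll descend onto the grip.

Call:
arm_command:
  plan:
    - {"dx":0.6,"dy":0,"dz":0.15,"wx":0,"wy":0,"wz":0}
    - {"dx":0.9,"dy":0,"dz":0,"wx":0,"wy":0,"wz":0}
    - {"dx":0.8,"dy":0,"dz":0,"wx":0,"wy":0,"wz":0}
    - {"dx":0.3,"dy":0,"dz":0,"wx":0,"wy":0,"wz":0}
    - {"dx":0,"dy":0,"dz":0,"wx":0,"wy":0,"wz":0}

```text
time_s: 12.92
tcp_pos: [0.5226, 0.008, 0.1316]
eef_rot: [-16.4, 89.9, 90.7]
contact_force: [-0.1, -1.1, 0.8]
gripper_width: 0.0876
```

```bash
python3 -c "
from h import *
plan([.5231,.0062,.073],197.06)"
```

```text
t 12.9167 tcp [0.5226 0.008  0.1316] ybear -162.84 j [ 22.4  11.9 -26.7  -0.1 -51.5  -5.2] F [-0.1 -1.1  0.8] M [0.01 0.16 0.04] w 0.0876
dworld [ 0.0005 -0.0018 -0.0586] tool now units [ 2.93  0.   -0.1 ] in target axes [ 2.93  0.   -0.1 ] turn units [0.02 0.01 0.  ]
```

Call:
arm_command:
  plan:
    - {"dx":0.8,"dy":0,"dz":-0.1,"wx":0,"wy":0,"wz":0}
    - {"dx":0.8,"dy":0,"dz":0,"wx":0,"wy":0,"wz":0}
    - {"dx":0.6,"dy":0,"dz":0,"wx":0,"wy":0,"wz":0}
    - {"dx":0.3,"dy":0,"dz":0,"wx":0,"wy":0,"wz":0}
    - {"dx":0.1,"dy":0,"dz":0,"wx":0,"wy":0,"wz":0}
    - {"dx":0,"dy":0,"dz":0,"wx":0,"wy":0,"wz":0}

```text
time_s: 13.42
tcp_pos: [0.5261, 0.0073, 0.0823]
eef_rot: [-90.1, 89.7, 17.2]
contact_force: [0.3, -0.1, 0.5]
gripper_width: 0.0877
```

```bash
python3 -c "
from h import *
plan([.5231,.0062,.073],197.06)
p,d=r.capture('side');cv2.imwrite('pics/s6.png',cv2.resize(p[130:270,210:350,::-1],None,fx=4,fy=4))"
```

```text
t 13.4167 tcp [0.5261 0.0073 0.0823] ybear -162.71 j [ 22.2  15.5 -29.7   0.  -44.5  -4.9] F [ 0.3 -0.1  0.5] M [ 0.02  0.11 -0.05] w 0.0877
dworld [-0.003  -0.0011 -0.0093] tool now units [ 0.47  0.16 -0.01] in target axes [ 0.47  0.16 -0.01] turn units [0.05 0.   0.07]
```

View pics/s6.png

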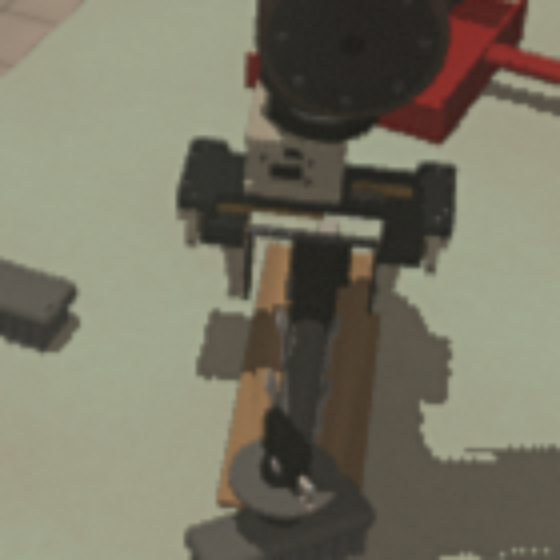

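Call:
arm_command:
  plan:
    - {"dx":0.5,"dy":0.15,"dz":0,"wx":0,"wy":0,"wz":0}
    - {"dx":0,"dy":0,"dz":0,"wx":0,"wy":0,"wz":0}
    - {"dx":0,"dy":0,"dz":0,"wx":0,"wy":0,"wz":0}

```text
time_s: 13.72
tcp_pos: [0.5254, 0.0071, 0.0754]
eef_rot: [-92.0, 89.4, 15.4]
contact_force: [0.1, 0.1, 0.2]
gripper_width: 0.0878
```

```bash
python3 -c "
from h import *
plan([.5231,.0062,.073],197.06)"
```

```text
t 13.7167 tcp [0.5254 0.0071 0.0754] ybear -162.65 j [ 22.2  15.9 -30.4   0.1 -43.1  -5. ] F [0.1 0.1 0.2] M [ 0.01  0.07 -0.01] w 0.0878
dworld [-0.0023 -0.0009 -0.0024] tool now units [ 0.12  0.13 -0.01] in target axes [ 0.12  0.12 -0.01] turn units [ 0.06 -0.    0.13]
```

Call:
arm_command:
  plan:
    - {"dx":0.12,"dy":0.12,"dz":0,"wx":0.05,"wy":0,"wz":0.1}
    - {"dx":0,"dy":0,"dz":0,"wx":0,"wy":0,"wz":0}
    - {"dx":0,"dy":0,"dz":0,"wx":0,"wy":0,"wz":0}
    - {"dx":0,"dy":0,"dz":0,"wx":0,"wy":0,"wz":0}
    - {"dx":0,"dy":0,"dz":0,"wx":0,"wy":0,"wz":0}
    - {"dx":0,"dy":0,"dz":0,"wx":0,"wy":0,"wz":0}
    - {"dx":0,"dy":0,"dz":0,"wx":0,"wy":0,"wz":0}
    - {"dx":0,"dy":0,"dz":0,"wx":0,"wy":0,"wz":0}
    - {"dx":0,"dy":0,"dz":0,"wx":0,"wy":0,"wz":0}
    - {"dx":0,"dy":0,"dz":0,"wx":0,"wy":0,"wz":0}
    - {"dx":0,"dy":0,"dz":0,"wx":0,"wy":0,"wz":0}
    - {"dx":0,"dy":0,"dz":0,"wx":0,"wy":0,"wz":0}
  fingers: 1
  force: 30

```text
time_s: 14.72
tcp_pos: [0.522, 0.0059, 0.0757]
eef_rot: [-132.8, 90.0, -25.7]
contact_force: [-0.0, 0.6, -0.1]
gripper_width: 0.0317
```

```bash
python3 -c "
from h import *
plan([.5231,.0062,.073],197.06)"
```

```text
t 14.7167 tcp [0.522  0.0059 0.0757] ybear -162.93 j [ 22.2  15.9 -30.4   0.  -43.8  -5.2] F [-0.   0.6 -0.1] M [ 0.15  0.42 -0.1 ] w 0.0317
dworld [ 0.0011  0.0003 -0.0027] tool now units [ 0.14 -0.06 -0.  ] in target axes [ 0.14 -0.06 -0.  ] turn units [ 0. -0.  0.]
```

Call:
arm_command:
  plan:
    - {"dx":0,"dy":0,"dz":-0.3,"wx":0,"wy":0,"wz":0}
    - {"dx":0,"dy":0,"dz":-0.4,"wx":0,"wy":0,"wz":0}
    - {"dx":0,"dy":0,"dz":-0.4,"wx":0,"wy":0,"wz":0}
    - {"dx":0,"dy":0,"dz":-0.4,"wx":0,"wy":0,"wz":0}
    - {"dx":0,"dy":0,"dz":-0.4,"wx":0,"wy":0,"wz":0}

```text
time_s: 15.13
tcp_pos: [0.5334, -0.0315, 0.0757]
eef_rot: [0.5, 89.9, 107.6]
contact_force: [-1.6, 3.7, 2.9]
gripper_width: 0.0318
```

```bash
python3 -c "
from h import *
plan([.5231+.1172*.3,.0062-.9561*.12,.0757],197.06)
r.capture('side')
plan([.5231+.2931*.12,.0062-.9561*.12,.0757],197.06)"
```

```text
t 15.1333 tcp [ 0.5334 -0.0315  0.0757] ybear -162.85 j [ 17.6  16.9 -28.7  -0.1 -44.4  -0.4] F [-1.6  3.7  2.9] M [ 1.19  0.89 -0.18] w 0.0318
dworld [ 0.0249 -0.0771  0.    ] tool now units [-0.   -0.05 -4.05] in target axes [-0.   -0.06 -4.05] turn units [ 0.02  0.01 -0.  ]
t 15.1833 tcp [ 0.5337 -0.0325  0.0757] ybear -162.87 j [ 17.5  16.9 -28.7  -0.1 -44.4  -0.3] F [-0.4 -0.3  3.8] M [ 0.17  0.42 -0.2 ] w 0.0316
dworld [ 0.0246 -0.076   0.    ] tool now units [-0.   -0.05 -3.99] in target axes [-0.   -0.06 -3.99] turn units [ 0.02  0.01 -0.  ]
```

Call:
arm_command:
  plan:
    - {"dx":0,"dy":0,"dz":-0.4,"wx":0,"wy":0,"wz":0}
    - {"dx":0,"dy":0,"dz":-0.4,"wx":0,"wy":0,"wz":0}
    - {"dx":0,"dy":0,"dz":-0.4,"wx":0,"wy":0,"wz":0}
    - {"dx":0,"dy":0,"dz":-0.4,"wx":0,"wy":0,"wz":0}
    - {"dx":0,"dy":0,"dz":-0.4,"wx":0,"wy":0,"wz":0}
    - {"dx":0,"dy":0,"dz":-0.4,"wx":0,"wy":0,"wz":0}
    - {"dx":0,"dy":0,"dz":-0.4,"wx":0,"wy":0,"wz":0}

```text
time_s: 15.77
tcp_pos: [0.5514, -0.0903, 0.0757]
eef_rot: [-10.6, 89.9, 96.5]
contact_force: [-1.4, 6.3, 3.1]
gripper_width: 0.0321
```

```bash
python3 -c "
from h import *
plan([.5231+.2931*.12,.0062-.9561*.12,.0757],197.06)"
```

```text
t 15.7667 tcp [ 0.5514 -0.0903  0.0757] ybear -162.94 j [ 10.7  18.9 -25.6  -0.2 -45.5   6.5] F [-1.4  6.3  3.1] M [ 1.76  0.91 -0.02] w 0.0321
dworld [ 0.0069 -0.0182 -0.    ] tool now units [-0.   -0.06 -0.97] in target axes [ 0.   -0.06 -0.97] turn units [-0.    0.02  0.  ]
```

Past the first stop, at about 101 mm. I'll ease up to the second stop.

Call:
arm_command:
  plan:
    - {"dx":0,"dy":0,"dz":-0.3,"wx":0,"wy":0,"wz":0}
    - {"dx":0,"dy":0,"dz":-0.3,"wx":0,"wy":0,"wz":0}
    - {"dx":0,"dy":0,"dz":-0.3,"wx":0,"wy":0,"wz":0}
    - {"dx":0,"dy":0,"dz":-0.2,"wx":0,"wy":0,"wz":0}
    - {"dx":0,"dy":0,"dz":-0.1,"wx":0,"wy":0,"wz":0}

```text
time_s: 16.18
tcp_pos: [0.5574, -0.1103, 0.0754]
eef_rot: [-5.6, 89.3, 101.3]
contact_force: [-7.5, 19.0, 9.8]
gripper_width: 0.0321
```

```bash
python3 -c "
from h import *
plan([.5231+.2931*.12,.0062-.9561*.12,.0757],197.06)"
```

```text
t 16.1833 tcp [ 0.5574 -0.1103  0.0754] ybear -163.11 j [  8.1  19.8 -23.9  -0.9 -46.3   9.4] F [-7.5 19.   9.8] M [6.63 2.62 0.1 ] w 0.0321
dworld [0.0008 0.0018 0.0003] tool now units [-0.01 -0.06  0.07] in target axes [-0.02 -0.07  0.07] turn units [-0.04  0.14  0.01]
```

```bash
python3 -c "
from h import *
p,d=r.capture('side');cv2.imwrite('pics/s7.png',cv2.resize(p[100:290,200:360,::-1],None,fx=3,fy=3))
t,dt=r.capture('top');cv2.imwrite('pics/t7.png',cv2.resize(t[160:280,160:360,::-1],None,fx=3.5,fy=3.5))
for i in range(6): r.capture('side')
plan([.5231+.2931*.12,.0062-.9561*.12,.0757],197.06)
for n,d in(('side',d),('top',dt)):
  P,uv=cloud(n,d);c=np.array([.4615,.208])
  q=np.hypot(P[:,0]-c[0],P[:,1]-c[1])
  m=(q<.034)&(P[:,2]>.128)&(P[:,2]<.142)
  Q=P[m,:2]
  if len(Q)<10: continue
  mu=Q.mean(0);w,V=np.linalg.eigh(np.cov(Q.T));e=V[:,1]*np.sign(V[1,1]);l=(Q-mu)@e
  print(n,m.sum(),'bearing',np.degrees(np.arctan2(e[1],e[0])),mu,np.ptp(l))
"
```

```text
t 16.5833 tcp [ 0.5574 -0.1103  0.0754] ybear -163.06 j [  8.1  19.8 -24.   -0.8 -46.3   9.4] F [-7.9 21.   8.7] M [7.23 2.57 0.06] w 0.0316
dworld [0.0008 0.0018 0.0003] tool now units [-0.01 -0.07  0.07] in target axes [-0.02 -0.07  0.07] turn units [-0.03  0.13  0.01]
side 85 bearing 142.85078166316868 [0.46105449 0.21083477] 0.04383073111875435
top 59 bearing 139.47906103732933 [0.46162124 0.20597552] 0.04213564038938201
```

View pics/s7.png

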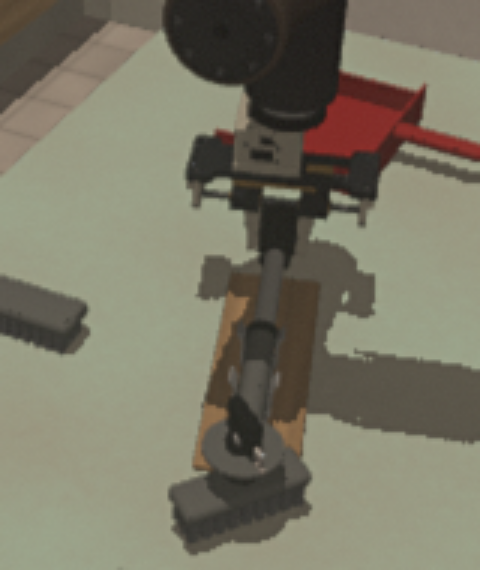

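View pics/t7.png

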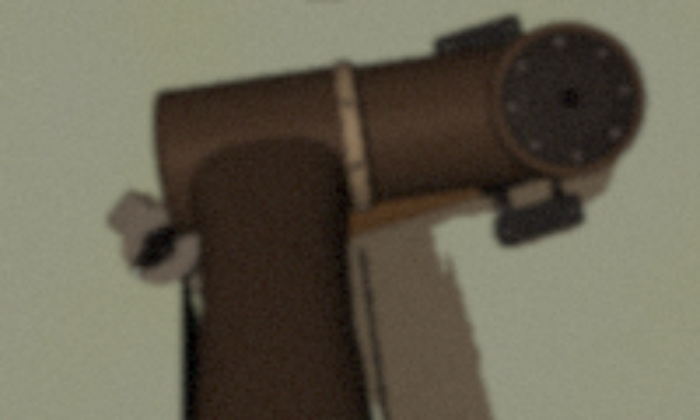

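```bash
python3 -c "
from h import *
print(r.close_job()); plan([.5583,-.1085,.0757],197.06)"
```

```text
the job is handed in; nothing more can be done
None
the job is handed in; nothing more can be done
```

I turned the knob to the mark, then squeezed the button flush and pulled the grip out to the second stop. I handed the job in at about 16.6 s with the grip still held there.

- **Knob:** it went from about -0.35 rad to about +0.6 rad, and I released it there. In the side view the pointer sits directly over the mark.
    - The target bearing is 141.4°. The last checks gave 142.9° from the side camera and 139.5° from the top; before the pull, the side camera gave 141.5°. The two disagree by about 3°, which I put down to depth noise.
    - The brush head's outline before the pull gave 139.7°.
- **Button:** the fingers closed to 32 mm, the grip's own width, so the button was flush throughout the pull.
- **Grip:** it slid past the first stop at 3 to 7 N. At about 0.12 m of travel the pull rose to about 20 N, which is the hard stop. That force and the pose then stayed steady for 0.4 s with a 30 N finger grip.
- **Surroundings:** I never steered near the bottles, dustpan or hand brush. They looked in place in the pictures, but I did not measure them at the end.

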